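# Unscrew a preserve-jar cap of unknown thread hand

## Robot

A 6-joint arm with a two-finger parallel gripper is mounted at the origin on the work surface. World frame = base frame: x ahead of the robot, y to its left, z up, the work surface at z = 0. Lengths are in m, angles in rad, forces in N, time in s.
With the tool pointing down it reaches from about 0.3 to 0.75 m from the base axis. Payload 8.5 kg.
Tool frame: the origin (TCP) lies at the very end of the fingers, on their centre line; the grasp point (between the pads) lies 19 mm behind it (bot.tcp_to_grasp is the distance from the TCP to the grasp point, in m); z points along the fingers, y is the line along which they close (so a half turn about z gives the same grasp; the last joint's range is limited). The gripper opens to 85 mm and grips with 20 to 120 N. Pads are 22 mm wide; open, the fingers measure 114 mm over their backs; the gripper's body (76 mm by 85 mm) begins 54 mm behind the grasp point. The pads swing forward as they close: fully open they stand 13 mm farther back than shut.
Start: joints at [-1.421, 0.381, 1.297, -0, 1.464, -0.215], TCP at [0.196, -0.514, 0.193] pointing down, gripper open.
Joint ranges: [-3.11, 3.11], [-0.89, 2.33], [0.22, 2.48], [-1.42, 4.56], [0.17, 2.85], [-2.88, 2.88]. Speed limits (rad/s): [2.39, 2.39, 3.14, 3.14, 3.14, 3.14].

## Interface

Orientations are given as a unit quaternion [w, x, y, z].
In Python, from cell import bot gives the robot as it stands.
- The arm moves only by the tool arm_command, never from a script. Its argument "series" is one flat list of numbers, 4 for each row, row after row: the shift along the tool's x, y, z in mm, then the turn about the tool's z in degrees. A call has exactly 10 rows; each row shifts and turns the commanded pose from where the row before left it, along the tool's axes as they then stand; what a row does not reach is not made up. A row lasts 1/8 s, in which the tool goes at most 62.5 mm and 10.7 degrees, less where a joint would pass 70% of its speed; a pose out of reach is approached as far as the arm can. A call with a gripper value outside its range is refused whole. "hand" is the closure, from 0 (fully open) to 1 (shut), set as the call begins (left out, the last holds). The fingers move at their own pace and stop on an object; "force" is the grip in N (left out, the last holds). Time passes only in rows, so rows that do not move let the fingers close, or fill a call up. It gives the time, the measured TCP pose, the force, the opening and the grip force at its end, in the units of the state.
- bot.observe(): the state, without advancing time (a new reading comes with each control period).
- bot.capture(name): name is "scene" or "top"; returns the picture (384x512x3 uint8, blue, green, red); there is no depth.
- bot.calibration(name): a dict with "intrinsics" (3x3 intrinsics, pixels), "origin" and "attitude" of the camera in the world. Camera axes: x right, y down, z forward; pixel columns grow to the right and rows downward; lengths in m; the calibration is good to about 2 mm. A picture is of the moment at which its call begins. calibration takes no time and is no camera call.
- bot.job_done(): hands the job in; it is judged then, once.
The state is a dict: "time": time; "q": joint angles; "joint_velocities": joint speeds; "effort": joint torques, N m; "position": TCP position; "tcp_rot": TCP orientation; "wrist_force": force on the tool from outside, world axes, zero at the start; "torque": the same for the moment, N m; "opening": opening from 0.0 (shut) to 1.0 (fully open); "finger_force": force on a finger pad.
Only numpy, scipy, OpenCV 4.12 (cv2) and the standard library are available. Lean on these libraries where they do the work, as an engineer would, in place of code of your own. Each camera call takes 0.05 s, during which the arm holds its last target. There are 200 camera calls.

## Task

Pull the drawer of the low bamboo cabinet all the way out by its bar handle, then take the cap off the left-hand one of the two jars in it (left as the robot looks at the drawer). Nobody remembers which way this cap unscrews, so it may have to be tried both ways: go with the way that gives, and lift the cap off without pulling either jar out of its pocket. Leave the other jar closed and the cup, the spoon and the sugar bowl undisturbed, and finish still holding the cap motionless in the gripper, at least 5 cm above where it sat and touching nothing else.

Things in the scene. Friction and masses are not known exactly. Their poses are not given: they have to be found in the camera images.
- cabinet: low pale bamboo cabinet, 190 mm deep (x), 280 mm wide (y), 128 mm high, fixed; origin at the centre of its underside, -x its open front towards the robot, +y its left side as the robot sees it. An espresso cup stands on the back half of its top.
- drawer (a joint): how far the drawer is pulled out along the cabinet's -x: 0 shut, 0.135 m fully open (end stop). Light friction, 1 to 3 N. The jars ride along in it. Drawer front: top edge 108 mm above the ledge, inner face 61 mm in front of the jar centres; open, the jar centres are 62 mm in front of the cabinet.
- drawer_handle (a point): middle of the drawer's horizontal steel bar handle: 10 mm thick, 100 mm long along the cabinet's y, 100 mm above the ledge, its centre line 50 mm in front of the drawer front, which is flush with the cabinet's front face. x, y, z axes as the cabinet's.
- jar_a: one of two identical-looking square glass jars (62 x 62 x 64 mm body, round neck to 92 mm, about 350 g); origin: centre of its underside, z up. It stands loose in a fitted square drawer pocket (walls 18 mm high) that stops it turning, 14 mm above the ledge, 124 mm from the other jar across the drawer. Which one is on the left varies.
- jar_b: one of two identical-looking square glass jars (62 x 62 x 64 mm body, round neck to 92 mm, about 350 g); origin: centre of its underside, z up. It stands loose in a fitted square drawer pocket (walls 18 mm high) that stops it turning, 14 mm above the ledge, 124 mm from the other jar across the drawer. Which one is on the left varies.
- cap_a: ribbed round metal cap of jar_a, 56 mm across, 23 mm high, 60 g, lower edge 77 mm above the jar's underside. Origin: centre of the lower edge, z up. Lugs under it hook the jar's lip: the wrong way it stops hard within 0.2 rad; the right way it turns freely, is free of the lip after about 0.7 rad, stops hard at about 1.1 rad, and there lifts straight off. The right way is not visible.
- cap_b: cap of jar_b: same size, origin and behaviour as cap_a, but it opens the opposite way round to cap_a. A cap still hooked lifts its whole jar when pulled up. Below the cap's edge 3 mm of air, then the sloping glass shoulder; the skirt is round, so any grip yaw will do.
- cup: white espresso cup, 60 mm across, 55 mm high, on top of the cabinet; leave it alone. Origin: centre of its underside.
- spoon: demitasse spoon, 115 mm, lying on a fixed white saucer (132 mm across) to the left of the cabinet; leave it alone. Origin: on its underside, about mid-length.
- sugar_bowl: blue ceramic bowl, 90 mm across, 60 mm high, right of the cabinet; leave it alone. Origin: centre of its underside.

How it is judged:
By the outcome, as a careful person would: the job done as asked, in the order asked, and still so for the second after the job is handed in, while the arm keeps its last pose, push and grip.
It also fails if it takes over 58 s, if anything falls off the work surface, if the arm or the gripper's body presses on something with over 40 N, if the wrist force passes 120 N, or if a joint passes its speed limit or range.

## Working session

There is one attempt and no reset: what is moved stays moved. The work goes in short steps, Python scripts to look and compute and a tool call to move; the robot and the scene stay as the last step left them, time stands still between calls to the robot, and variables do not carry over. Pictures are saved under pics/ and viewed, at most 10 in all, crops included, and the job is handed in when it is done.

Besides the shell and the picture viewer there is one more tool, called after "Call:" in YAML: its name, and indented under it one key for each argument. arm_command: Moves the arm, as the interface text tells. Its arguments: {"type":"object","properties":{"series":{"type":"array"},"hand":{"type":"number"},"force":{"type":"number"}},"required":["series"]}

```bash
mkdir -p pics; ls
python3 - <<'E'
from cell import bot
import cv2,numpy as np
for n in("scene","top"):
    cv2.imwrite(f"pics/{n}0.png",bot.capture(n)); c=bot.calibration(n); print(n,{k:np.round(v,4).tolist() for k,v in c.items()})
print(bot.observe(),bot.tcp_to_grasp)
E
```

```text
pics
scene {'intrinsics': [[454.7746, 0.0, 255.4459], [0.0, 454.7746, 191.343], [0.0, 0.0, 1.0]], 'origin': [1.4479, 0.0841, 1.0758], 'attitude': [-0.2366, 0.6358, 0.6912, -0.2491]}
top {'intrinsics': [[478.9469, 0.0, 259.6095], [0.0, 478.9469, 194.3448], [0.0, 0.0, 1.0]], 'origin': [0.3166, 0.0105, 1.4609], 'attitude': [0.0796, -0.696, 0.7088, -0.0823]}
{'time': 0.1, 'q': array([-1.42131062e+00,  3.81111878e-01,  1.29816902e+00, -4.11748446e-05,
        1.46359369e+00, -2.15304569e-01]), 'joint_velocities': array([ 0.00062816, -0.00145438, -0.00175227, -0.00151663, -0.00101006,
        0.00059215]), 'effort': array([ 5.48249198e-03, -4.49215150e+01, -2.31656867e+01, -7.01271370e-05,
        3.56530734e-03,  5.22972982e-06]), 'position': array([ 0.19615029, -0.51349682,  0.19278792]), 'tcp_rot': array([-6.41294719e-04,  9.83411466e-01,  1.81387642e-01,  6.33356740e-07]), 'wrist_force': array([-0.11887954,  0.22652879, -1.21169484]), 'torque': array([-0.03627282, -0.00316748, -0.02005831]), 'finger_force': 0.0, 'opening': 0.9994034880141084} 0.0187
```

View pics/scene0.png

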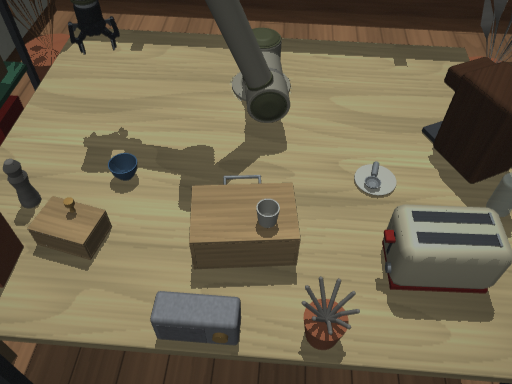

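View pics/top0.png

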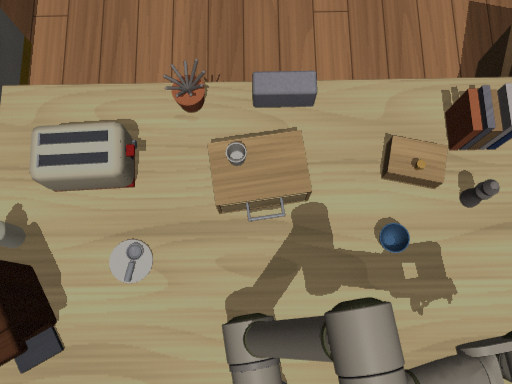

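The scene view shows the handle near (243,180) and the cabinet top spanning (191..298, 185..233). In the top view the handle is near (266,214) and the cabinet top's corners are near (208,143), (300,130), (311,188) and (218,203). I'll enlarge both views to get accurate points.

Run:
```python
import cv2,numpy as np
a=cv2.imread("pics/scene0.png")[165:275,180:310]; b=cv2.imread("pics/top0.png")[122:228,200:320]
a=cv2.resize(a,None,fx=4.5,fy=4.5,interpolation=cv2.INTER_CUBIC);b=cv2.resize(b,None,fx=6,fy=6,interpolation=cv2.INTER_CUBIC)[:600]
def grid(im,x0,y0,s):
    for x in range(x0,x0+im.shape[1]//int(s)+1):
        if x%10==0: cv2.line(im,(int((x-x0+.5)*s),0),(int((x-x0+.5)*s),6),(0,0,255),2);cv2.putText(im,str(x),(int((x-x0+.5)*s),18),0,.4,(0,0,255))
    for y in range(y0,y0+int(im.shape[0]/s)+1):
        if y%10==0: cv2.line(im,(0,int((y-y0+.5)*s)),(6,int((y-y0+.5)*s)),(0,0,255),2);cv2.putText(im,str(y),(8,int((y-y0+.5)*s)),0,.4,(0,0,255))
grid(a,180,165,4.5);grid(b,200,122,6)
cv2.imwrite("pics/a1.png",a);cv2.imwrite("pics/b1.png",b)
```

```text
(no output)
```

View pics/a1.png

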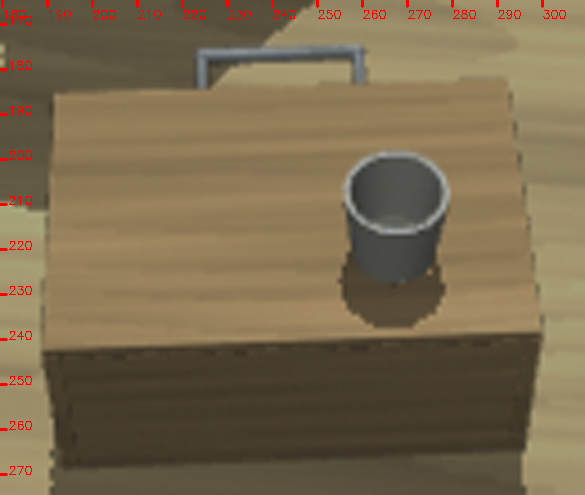

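View pics/b1.png

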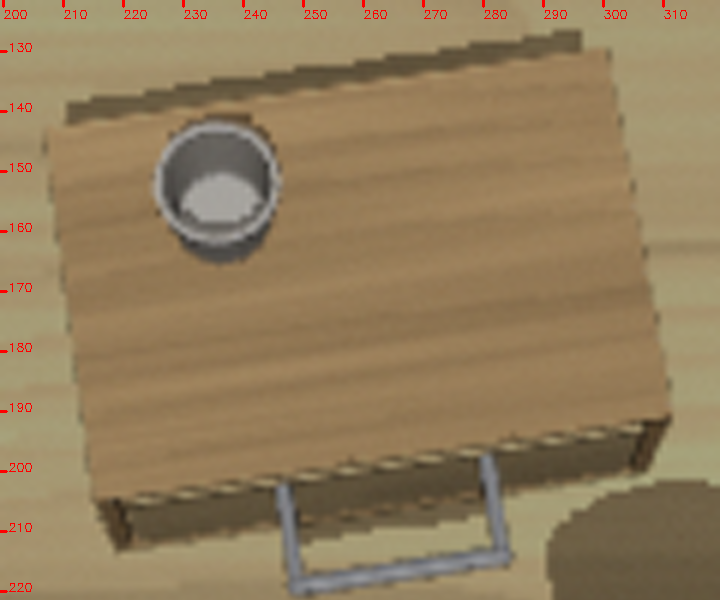

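```bash
cat > h.py <<'E'
import numpy as np
from cell import bot
from scipy.spatial.transform import Rotation as R
def ray(n,uv):
    c=bot.calibration(n); q=c["attitude"]
    d=R.from_quat(np.r_[q[1:],q[0]]).as_matrix()@np.linalg.inv(c["intrinsics"])@[*uv,1.]
    return np.array(c["origin"]),d/np.linalg.norm(d)
def tri(s,t):
    A=b=0
    for o,d in (ray("scene",s),ray("top",t)):
        P=np.eye(3)-np.outer(d,d); A=A+P; b=b+P@o
    x=np.linalg.solve(A,b)
    return x,[1e3*np.linalg.norm(np.cross(x-o,d)) for o,d in (ray("scene",s),ray("top",t))]
def plane(n,uv,z):
    o,d=ray(n,uv); return o+d*(z-o[2])/d[2]
E
python3 - <<'E'
from h import *
P={'FL':((292.4,182.3),(215,204.5)),'FR':((191.3,185.4),(311.2,190.2)),'BR':((189.1,242.5),(300.7,129.8)),'BL':((299.9,238.1),(207.5,142.5)),'HL':((259.7,175.4),(249,219)),'HR':((224.4,176.5),(283.7,214.2))}
X={}
for k,(s,t) in P.items(): X[k],r=tri(s,t); print(k,X[k].round(4),np.round(r,1))
c=sum(X[k] for k in('FL','FR','BR','BL'))/4; a=X['BL']+X['BR']-X['FL']-X['FR']
l=X['FL']+X['BL']-X['FR']-X['BR']
print("centre",c,"yaw from x,y axes",np.arctan2(a[1],a[0]),np.arctan2(-l[0],l[1]),np.linalg.norm(a)/2,np.linalg.norm(l)/2)
h=(X['HL']+X['HR'])/2; d=X['HL']-X['HR'];print("handle",h,np.linalg.norm(d),np.arctan2(-d[0],d[1]))
E
```

```text
FL [0.6018 0.1303 0.1219] [0.2 0.2]
FR [ 0.6388 -0.1474  0.1227] [1.4 1.4]
BR [ 0.8243 -0.1229  0.1198] [0.2 0.2]
BL [0.7886 0.1536 0.1223] [0.5 0.5]
HL [0.5623 0.0351 0.0979] [0.8 0.8]
HR [ 0.5747 -0.066   0.097 ] [0.3 0.3]
centre [0.71336962 0.00339741 0.12171464] yaw from x,y axes 0.12757995828291419 0.13047185884007437 0.18768793578256707 0.2794496060728048
handle [ 0.56849609 -0.01540307  0.09743339] 0.10186988673818176 0.1227167942215419
```

Call:
arm_command:
  series: [0,0,0,-7.65,0,0,0,-7.65,0,0,0,-7.65,0,0,0,-7.65,0,0,0,-7.65,0,0,0,-7.65,0,0,0,-7.65,0,0,0,-7.65,0,0,0,-7.65,0,0,0,-7.65]
  hand: 0.5
  force: 40

```text
time: 1.35
position: [0.1962, -0.5136, 0.193]
tcp_rot: [-0.0, 0.658, 0.753, 0.0]
wrist_force: [-0.3, 0.1, 0.3]
opening: 0.498
finger_force: 0.0
```

```bash
cat >> h.py <<'E'
def go(p):
    s=bot.observe(); q=s["tcp_rot"]; M=R.from_quat(np.r_[q[1:],q[0]]).as_matrix()
    print("t",round(s["time"],2),"tcp",s["position"].round(4),"thx",np.arctan2(M[1,0],M[0,0]).round(4),"tilt",M[2].round(3),"open",round(s["opening"],3),"F",s["wrist_force"].round(1),"ff",round(s["finger_force"],1),"q6",s["q"][5].round(3))
    print("to go, tool mm:",(M.T@(np.array(p)-s["position"])*1e3).round(1))
E
python3 -c "
from h import *
go([.5690,-.0153,.193]); go([.5690,-.0153,.079])"
```

```text
t 1.35 tcp [ 0.1962 -0.5136  0.193 ] thx 1.7044 tilt [ 0.001 -0.    -1.   ] open 0.498 F [-0.3  0.1  0.3] ff 0.0 q6 -1.555
to go, tool mm: [4.442e+02 4.359e+02 4.000e-01]
t 1.35 tcp [ 0.1962 -0.5136  0.193 ] thx 1.7044 tilt [ 0.001 -0.    -1.   ] open 0.498 F [-0.3  0.1  0.3] ff 0.0 q6 -1.555
to go, tool mm: [444.1 435.9 114.4]
```

Call:
arm_command:
  series: [30,29,0,0,30,29,0,0,30,29,0,0,30,29,0,0,30,29,0,0,30,29,0,0,30,29,0,0,30,29,0,0,30,29,0,0,30,29,0,0]

```text
time: 2.6
position: [0.4457, -0.1777, 0.1931]
tcp_rot: [-0.0, 0.66, 0.751, -0.0]
wrist_force: [1.2, -0.6, -0.3]
opening: 0.498
finger_force: 0.0
```

Call:
arm_command:
  series: [29,29,0,0,29,29,0,0,29,29,0,0,29,29,0,0,28,29.9,0,0,0,0,20,0,0,0,20,0,0,0,20,0,0,0,10,0,0,0,0,0]

```text
time: 3.85
position: [0.5711, -0.0173, 0.1229]
tcp_rot: [-0.001, 0.66, 0.751, -0.0]
wrist_force: [0.2, -0.5, -0.4]
opening: 0.502
finger_force: 0.0
```

Run:
```python
from h import *; import cv2
go([.5690,-.0153,.079])
a=bot.capture("scene")[110:210,190:310]; b=bot.capture("top")[170:270,210:330]
cv2.imwrite("pics/n1.png",cv2.resize(np.hstack([a,b]),None,fx=3.3,fy=3.3))
```

```text
t 3.85 tcp [ 0.5711 -0.0173  0.1229] thx 1.7 tilt [ 0.    -0.001 -1.   ] open 0.502 F [ 0.2 -0.5 -0.4] ff 0.0 q6 -0.367
to go, tool mm: [ 2.2 -1.7 43.9]
```

View pics/n1.png

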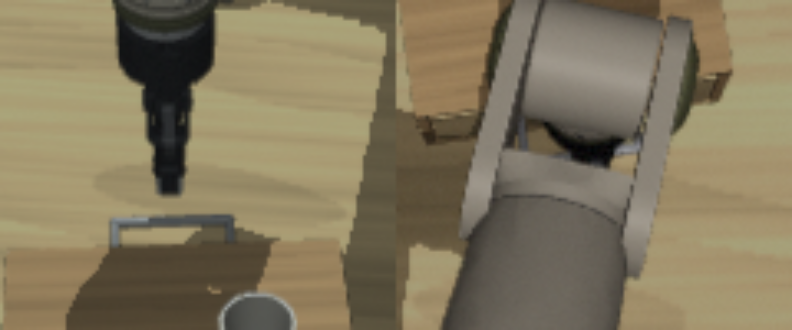

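The scene crop shows the fingers centred above the bar (crop pixel 170,190 against the bar's middle at 172,220). Next I lower and close.

Call:
arm_command:
  series: [1,-1,10,0,1,-1,10,0,0,0,10,0,0,0,8,0,0,0,4,0,0,0,2,0,0,0,0,0,0,0,0,0,0,0,0,0,0,0,0,0]

```text
time: 5.2
position: [0.5691, -0.0156, 0.0795]
tcp_rot: [0.0, 0.66, 0.751, 0.0]
wrist_force: [0.4, 0.4, -0.2]
opening: 0.498
finger_force: 0.0
```

Call:
arm_command:
  series: [0,0,0,0,0,0,0,0,0,0,0,0,0,0,0,0,0,0,0,0,0,0,0,0,0,0,0,0,0,0,0,0,0,0,0,0,0,0,0,0]
  hand: 1
  force: 40

```text
time: 6.45
position: [0.569, -0.0156, 0.0793]
tcp_rot: [-0.0, 0.66, 0.751, -0.0]
wrist_force: [0.3, -0.8, 0.5]
opening: 0.004
finger_force: 0.0
```

```bash
python3 -c "
from h import *
go([.5690-.1339,-.0153-.0174,.079])"
```

```text
t 6.45 tcp [ 0.569  -0.0156  0.0793] thx 1.7 tilt [ 0. -0. -1.] open 0.004 F [ 0.3 -0.8  0.5] ff 0.0 q6 -0.364
to go, tool mm: [   0.3 -135.     0.3]
```

Run:
```python
from h import *; import cv2
a=bot.capture("scene")[120:220,190:310]; b=bot.capture("top")[170:270,210:330]
cv2.imwrite("pics/n2.png",cv2.resize(np.hstack([a,b]),None,fx=3.3,fy=3.3,interpolation=cv2.INTER_CUBIC))
```

```text
(no output)
```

View pics/n2.png

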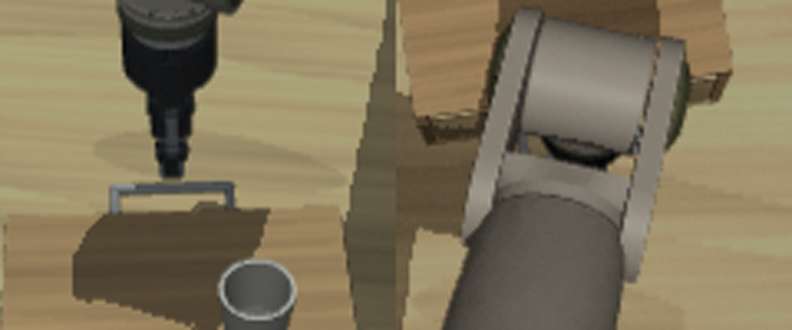

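Run:
```python
from h import *
def proj(n,p):
    c=bot.calibration(n);q=c["attitude"];M=R.from_quat(np.r_[q[1:],q[0]]).as_matrix()
    v=np.array(c["intrinsics"])@(M.T@(np.array(p)-c["origin"]));return (v[:2]/v[2]).round(1)
for z in(.079,.098,.11,.12): print(z,proj("scene",[.569,-.0156,z]),proj("top",[.569,-.0156,z]))
print(proj("scene",[.5711,-.0173,.1229]), proj("scene",[.54,-.0173,.0793]))
```

```text
0.079 [241.9 180.3] [266.2 217.6]
0.098 [241.8 175.9] [266.3 216.4]
0.11 [241.7 173.1] [266.3 215.6]
0.12 [241.7 170.8] [266.4 215. ]
[241.  170.6] [242.3 172.9]
```

Run:
```python
from h import *; import cv2
a=cv2.cvtColor(bot.capture("scene"),cv2.COLOR_BGR2GRAY)
for v in range(150,190): print(v,' '.join('%3d'%x for x in a[v,226:262]))
```

```text
150 156 156 156 156 156 155 155 153  91  29  30  27  21  23  23  20  19  19  21  19  30  30  49 146 150 150 149 150 150 150 150 151 151 151 152 153
151 158 158 158 158 158 158 158 155  89  23  25  22  24  22  22  21  22  21  21  21  23  23  40 124 153 153 152 151 151 152 151 151 151 150 150 150
152 160 160 161 160 160 160 160 157  87  20  20  20  23  25  25  25  27  25  23  21  22  21  39 125 158 158 158 158 157 156 156 156 156 156 155 155
153 159 159 160 160 160 159 160 157  88  20  19  17  24  27  38  39  48  40  24  21  17  22  44 133 159 160 159 160 158 158 158 159 158 158 158 158
154 158 158 157 158 158 158 159 156 102  41  20  19  25  25  39  43  43  39  22  21  19  28  81 160 159 160 160 159 160 161 160 160 159 160 160 159
155 157 156 156 157 156 157 157 157 154  87  19  17  24  25  40  43  44  39  21  17  18  39 126 158 158 158 157 158 158 158 158 158 158 158 158 158
156 159 159 159 159 158 158 158 158 155  86  20  19  21  25  53  60  60  49  21  17  20  39 125 157 156 156 156 156 157 157 157 158 159 157 158 158
157 157 157 158 158 158 157 158 158 155  93  21  18  17  21  49 
[... 4119 characters left out ...]
  71  70  70  71  71  71  71  71  71  71  71  71  71  72  72  71  71  72  71  72  72  72  72  72  72  71  72
186  71  71  71  72  72  70  71  71  71  70  70  71  71  71  70  71  72  72  71  71  71  72  71  71  72  71  71  71  71  72  72  71  71  71  71  71
187  70  70  70  70  70  70  69  70  70  70  70  70  70  70  69  69  69  69  69  69  69  69  69  68  69  69  69  68  68  68  68  68  69  69  68  68
188  68  68  69  68  68  69  68  68  68  68  68  67  68  67  67  68  68  69  69  69  69  69  69  69  69  69  69  69  70  69  69  70  69  69  70  69
189  69  69  69  70  69  69  69  69  69  69  69  69  68  69  69  70  71  71  71  72  71  72  70  71  71  71  71  71  71  71  71  71  71  71  72  71
```

In the crop the finger tip ends at about (242,174), just above the bar at rows 175–178. The reported TCP would project to row 180. So the fingers closed above or in front of the bar, and no contact force was read. I'll re-open, go lower in small steps and watch the force.

Call:
arm_command:
  series: [0,0,-10,0,0,0,-10,0,0,0,-10,0,0,0,0,0,0,0,0,0,0,0,0,0,0,0,0,0,0,0,0,0,0,0,0,0,0,0,0,0]
  hand: 0.5

```text
time: 7.85
position: [0.569, -0.0156, 0.1093]
tcp_rot: [0.0, 0.66, 0.751, -0.0]
wrist_force: [-0.5, 0.3, -0.7]
opening: 0.501
finger_force: 0.0
```

Run:
```python
from h import *; import cv2
s=bot.capture("scene");t=bot.capture("top"); go([.569,-.0153,.079])
cv2.imwrite("pics/n3s.png",s);cv2.imwrite("pics/n3t.png",t)
a=cv2.resize(s[130:190,215:275],None,fx=8,fy=8,interpolation=cv2.INTER_NEAREST);cv2.imwrite("pics/n3.png",a)
```

```text
t 7.95 tcp [ 0.569  -0.0156  0.1093] thx 1.6999 tilt [ 0. -0. -1.] open 0.503 F [ 0.2 -0.3 -0. ] ff 0.0 q6 -0.364
to go, tool mm: [ 0.3  0.  30.3]
```

View pics/n3.png

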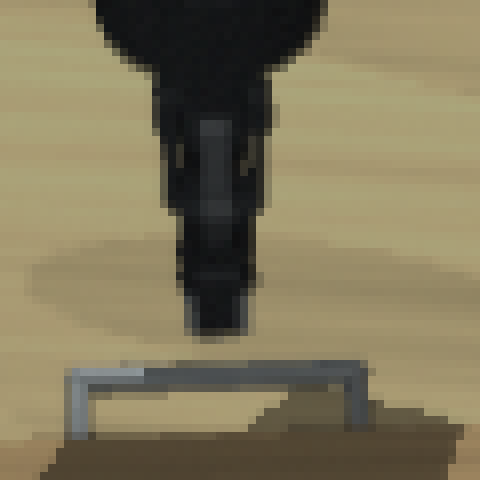

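The crop shows the tip's lower end at about row 171.4, against the bar at rows 175–177. That offset matches a tool that is either too high or too near. The top view can tell which, so I read its pixels.

Run:
```python
import cv2
a=cv2.cvtColor(cv2.imread("pics/n3t.png"),cv2.COLOR_BGR2GRAY)
for v in range(200,232): print(v,' '.join('%3d'%x for x in a[v,244:290]))
```

```text
200 130 131  65  50  95 119 120 123 123 123 125 123 125 126 127 126 128 129 129 129 130 130 131 132 132 133 134 134 135 137 137 139 141 141 141 143 143 144 146 147 146 112  55 129 132 130
201 130  93  54  55 104 115 115 116 119 119 120 122 122 122 123 124 124 125 126 126 128 128 129 127 130 131 130 131 132 133 133 136 135 136 136 139 138 140 141 142 136  97  67 128 131 131
202 133  71  50  50 100 111 109 113 114 117 117 118 119 117 119 122 121 122 123 123 124 124 127 126 126 126 129 128 128 128 130 131 132 132 134 135 134 135 136 136 128  73  94 127 131 131
203 135  61  44  59  96 106 108 108 110 111 111 113 113 114 116 116 118 119 120 122 120 121 123 123 122 125 126 126 128 125 129 128 129 128 131 128 132 133 132 132 122  69 127 131 132 130
204 131  64  45  55  96 102 102 104 103 105 108 106 109 110 111 110 114 115 116 117 117 119 118 121 120 120 123 122 125 125 125 124 126 127 127 127 127 130 131 129 122  57 126 131 130 130
205  93  54  48  61  90  95  97  98  97 101 101 103 104 105 106 108 107 108 110 112 111 113 114 115 117 117 119 119 121 121 123 122 124 125 124 123 124 127 127 
[... 4215 characters left out ...]
 125 125 127 126 129 129 129 129 129 129 126 127 126 128 128 131 131 132 133 132 134 133 133 132 103 134 134 133 131 131 131 131 136 138
229  94  92  85  83  86  89  88  92  90 109 113 113 118 122 122 125 127 129 128 129 129 128 128 124 123 125 126 130 131 130 132 132 131 131 131 130  80 133 134 135 135 135 134 133 130 136
230  65  69  78  83  85  88  92  95  77  80  82  73  63  79  88 102 114 123 124 128 127 127 126 126 122 124 122 123 127 128 129 132 131 128 127 125  93 135 138 138 135 137 135 135 123 138
231  79  79  80  89  88  91  87  87  88  93  94  96  93  96  94  83  74  72  89 113 120 122 126 125 125 124 121 120 119 117 121 127 127 125 124 116 114 136 137 136 140 138 137 140 118 137
```

The top view puts the gripper body's near edge at about (270,220). The tool is therefore not too near. It sits higher than its report by roughly 35 mm. I'll go down in steps, half-open, and check the force and the tip.

Call:
arm_command:
  series: [0,0,10,0,0,0,10,0,0,0,10,0,0,0,3,0,0,0,3,0,0,0,3,0,0,0,3,0,0,0,3,0,0,0,0,0,0,0,0,0]

```text
time: 9.2
position: [0.5691, -0.0156, 0.0644]
tcp_rot: [0.0, 0.66, 0.751, 0.0]
wrist_force: [-1.7, 0.2, -0.5]
opening: 0.499
finger_force: 0.0
```

Run:
```python
from h import *; import cv2
s=bot.capture("scene"); go([.569,-.0153,.045])
a=cv2.cvtColor(s,cv2.COLOR_BGR2GRAY)
for v in range(166,186): print(v,' '.join('%3d'%x for x in a[v,234:252]))
```

```text
t 9.25 tcp [ 0.5691 -0.0156  0.0645] thx 1.7 tilt [-0.  0. -1.] open 0.5 F [0.1 0.2 0.3] ff 0.0 q6 -0.365
to go, tool mm: [ 0.3 -0.1 19.5]
166 143 139  23  23  25  25  33  43  41  42  29  26  24  37 112 139 138 138
167 143 140  54  26  28  27  39  50  49  49  32  28  29  52 120 143 142 142
168 144 143 117  42  30  30  43  54  53  51  32  26  37 101 144 145 144 144
169 144 145 142  85  21  22  32  41  40  39  28  22  46 146 147 147 147 146
170 141 142 140 108  17  19  23  31  31  30  20  17  44 145 146 146 146 146
171 140 140 138 101  18  18  21  31  30  30  21  21  43 138 142 143 143 143
172 142 143 139  61  17  18  17  23  24  23  18  18  34 113 141 141 141 141
173 154 152 150 100  19  19  18  18  19  20  18  19  36 119 143 144 143 144
174 153 154 154 148  17  18  21  20  18  23  20  20  42 138 140 139 139 139
175 119 120 120  89  19  21  27  29  28  28  31  23  26  76  85  86  86  87
176  78  78  78  56  17  21  25  25  24  25  26  20  25  69  81  81  81  80
177  83  82  81  79  28  24  22  22  23  20  23  27  43  77  76  75  74  75
178  80  80  88  88  67  46  18  19  20  18  25  58  94  97  96  97  96  97
179 128 129 155 152 108  64  19  19  28  21  25  71 133 155 154 154 155 155
180 156 156 156 154 109  64  23  21  23  20  26  72 134 157 156 156 156 156
181 156 155 156 153 109  64  21  21  23  20  28  76 138 156 156 156 149 149
182 153 153 155 153 116  86  60  61  69  70  75 106 156 155 155 145  88  86
183 142 140 142 141 142 142 125 126 143 144 144 145 146 146 145  87  84  69
184 103  86  87  87  88  89  89  89  78  76  77  77  78  79  79  79  72  71
185  72  71  71  72  71  71  72  71  72  71  71  72  71  71  71  71  72  72
```

The near finger is now in front of the bar, with its tip at row 182. Another 20 mm down puts the bar at the pads.

Call:
arm_command:
  series: [0,0,4,0,0,0,4,0,0,0,4,0,0,0,4,0,0,0,3,0,0,0,0,0,0,0,0,0,0,0,0,0,0,0,0,0,0,0,0,0]

```text
time: 10.5
position: [0.5691, -0.0156, 0.0454]
tcp_rot: [0.0, 0.66, 0.751, 0.0]
wrist_force: [-0.2, -0.7, 1.0]
opening: 0.501
finger_force: 0.0
```

Call:
arm_command:
  series: [0,0,0,0,0,0,0,0,0,0,0,0,0,0,0,0,0,0,0,0,0,0,0,0,0,0,0,0,0,0,0,0,0,0,0,0,0,0,0,0]
  hand: 1

```text
time: 11.75
position: [0.5692, -0.0156, 0.0454]
tcp_rot: [0.0, 0.66, 0.751, 0.0]
wrist_force: [0.5, 0.5, 2.4]
opening: 0.102
finger_force: 39.1
```

Run:
```python
from h import *; import cv2
s=bot.capture("scene"); go([.569-.1339,-.0153-.0174,.045])
a=cv2.cvtColor(s,cv2.COLOR_BGR2GRAY)
for v in range(172,188): print(v,' '.join('%3d'%x for x in a[v,234:252]))
```

```text
t 11.8 tcp [ 0.5692 -0.0156  0.0455] thx 1.7 tilt [-0.  0. -1.] open 0.096 F [0.6 1.6 4.6] ff 39.1 q6 -0.365
to go, tool mm: [   0.3 -135.2    0.4]
172 142 142 141 105  27  25  35  49  45  45  27  25  43 134 142 141 141 141
173 154 152 149  86  26  28  38  49  50  50  31  27  34  88 143 142 142 138
174 151 149 147  87  29  30  42  51  52  51  33  28  33  88 138 137 136 107
175 102  86  86  52  22  23  33  40  39  40  27  22  30  75  76  76  77  77
176  81  81  79  52  16  16  17  25  25  25  17  15  27  71  83  83  82  83
177  79  79  76  54  14  18  17  20  23  19  21  21  46  66  75  74  82  82
178  98  98  96  94  50  27  20  21  19  18  32  45 100 109 109 106 129 129
179 155 155 154 152 108  54  23  20  21  22  35  74 154 154 154 155 155 155
180 155 156 156 154 108  52  22  22  21  23  35  75 156 156 156 156 156 156
181 155 155 155 154 108  54  21  18  22  22  34  74 156 156 156 156 157 157
182 152 153 154 153 116  79  41  45  47  47  54  94 155 155 155 155 155 150
183 141 140 140 141 141 123  86  96  94  94  98 144 145 146 147 147 145 113
184 104  85  87  87  88  89  90  90  78  76  77  77  78  79  79  79  72  71
185  70  71  71  72  71  71  71  71  71  71  71  71  71  71  71  71  71  72
186  71  71  71  71  71  70  71  71  71  72  72  72  71  71  72  72  71  71
187  70  70  70  70  70  70  68  69  69  69  69  69  69  69  69  69  69  68
```

The bar is gripped (opening about 8.5 mm, 39 N). I pull along tool −y.

Call:
arm_command:
  series: [0,-6,0,0,0,-12,0,0,0,-14,0,0,0,-14,0,0,0,-14,0,0,0,-14,0,0,0,-14,0,0,0,-14,0,0,0,-14,0,0,0,-10,0,0]

```text
time: 13.05
position: [0.4433, -0.0323, 0.0454]
tcp_rot: [0.0, 0.66, 0.751, -0.0]
wrist_force: [2.6, -5.1, 2.2]
opening: 0.098
finger_force: 39.5
```

Call:
arm_command:
  series: [0,-5,0,0,0,-3,0,0,0,-2,0,0,0,0,0,0,0,0,0,0,0,0,0,0,0,0,0,0,0,0,0,0,0,0,0,0,0,0,0,0]

```text
time: 14.3
position: [0.4369, -0.0332, 0.0455]
tcp_rot: [0.002, 0.66, 0.751, 0.002]
wrist_force: [15.1, 1.5, -5.9]
opening: 0.095
finger_force: 39.1
```

Run:
```python
from h import *
go([.569-.1339,-.0153-.0174,.045])
```

```text
t 14.3 tcp [ 0.4369 -0.0332  0.0455] thx 1.6991 tilt [-0.001  0.006 -1.   ] open 0.095 F [15.1  1.5 -5.9] ff 39.1 q6 -0.479
to go, tool mm: [ 0.8 -1.7  0.5]
```

End stop reached (133.5 mm of travel, 15 N). I release and rise, and start moving aside so the cameras can see the jars.

Call:
arm_command:
  series: [0,2,0,0,0,0,0,0,0,0,0,0,0,0,0,0,0,0,-10,0,0,0,-20,0,0,0,-25,0,0,0,-25,0,0,0,-25,0,0,0,-20,0]
  hand: 0.5

```text
time: 15.55
position: [0.4361, -0.0328, 0.172]
tcp_rot: [0.001, 0.66, 0.751, 0.0]
wrist_force: [0.3, 0.2, -0.5]
opening: 0.5
finger_force: 0.0
```

Call:
arm_command:
  series: [0,-5,0,0,-10,-5,0,0,-20,-5,0,0,-25,-5,0,0,-25,-5,0,0,-25,-5,0,0,-20,0,0,0,-10,0,0,0,0,0,0,0,0,0,0,0]
  hand: 0

```text
time: 16.8
position: [0.4237, -0.17, 0.1702]
tcp_rot: [-0.0, 0.66, 0.751, 0.0]
wrist_force: [-0.0, 0.3, 0.4]
opening: 1.005
finger_force: 0.0
```

Run:
```python
from h import *; import cv2
go([.5497,.0446,.2])
s=bot.capture("scene"); t=bot.capture("top")
cv2.imwrite("pics/s4.png",s);cv2.imwrite("pics/t4.png",t)
b=np.hstack([s[120:210,180:310],t[170:260,200:330]])
b=cv2.resize(b,None,fx=3,fy=3,interpolation=cv2.INTER_CUBIC);cv2.imwrite("pics/n4.png",b)
```

```text
t 16.8 tcp [ 0.4237 -0.17    0.1702] thx 1.7005 tilt [ 0. -0. -1.] open 1.005 F [-0.   0.3  0.4] ff 0.0 q6 -0.772
to go, tool mm: [196.5 152.7 -29.7]
```

View pics/n4.png

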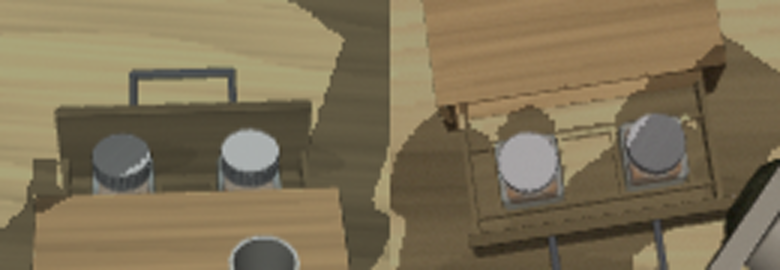

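The drawer is open. The left cap's top is at about (263,170) in the scene view and (245,223.5) in the top view. The right cap's is at about (220,172) and (288,217).

Run:
```python
from h import *; import cv2
s=cv2.imread("pics/s4.png");t=cv2.imread("pics/t4.png")
def cen(im,u,v,r,th):
    g=cv2.resize(cv2.cvtColor(im,6)[v-r:v+r,u-r:u+r],None,fx=4,fy=4,interpolation=cv2.INTER_CUBIC); m=((g>th)&(g<250)).astype('u1')
    hsv=cv2.resize(cv2.cvtColor(im,cv2.COLOR_BGR2HSV)[v-r:v+r,u-r:u+r,1],None,fx=4,fy=4); m&=(hsv<40).astype('u1')
    n,l,st,c=cv2.connectedComponentsWithStats(m); k=l[4*r,4*r]
    x,y,w,h,A=st[k]; return ((x+w/2)/4+u-r-.5,(y+h/2)/4+v-r-.5),w/4,h/4,(c[k]+.5)/4+[u-r-.5,v-r-.5]
a=cen(s,263,170,16,120);b=cen(t,245,223,18,120);print(a,b)
x,r=tri(a[3],b[3]);print("left cap top",x.round(4),r)
x,r=tri((220.2,171.8),(287.8,217.2));print("right",x.round(4),r)
print("top plane .116",plane("top",b[3],.114))
```

```text
((np.float64(262.875), np.float64(169.625)), np.float64(19.25), np.float64(14.25), array([262.87061925, 169.73511286])) ((np.float64(245.75), np.float64(223.75)), np.float64(22.0), np.float64(20.5), array([245.65456616, 223.25430864]))
left cap top [0.5483 0.0439 0.1079] [np.float64(0.012024745216478198), np.float64(0.01202474521647559)]
right [ 0.5644 -0.0781  0.1046] [np.float64(0.7341672868490614), np.float64(0.7341672868490682)]
top plane .116 [0.54728787 0.04380233 0.114     ]
```

Both caps match the geometry: the left one is at (0.548, 0.044). The height report of the tool is off by about 30 mm. So I touch the empty front of the cabinet top (128 mm above the ledge) lightly with shut fingers, which fixes the tool height against the ledge.

Call:
arm_command:
  series: [0,0,0,9,0,0,0,9,0,0,0,9,0,0,0,9,0,0,0,9,0,0,0,0,0,0,0,0,0,0,0,0,0,0,0,0,0,0,0,0]
  hand: 1

```text
time: 18.15
position: [0.4238, -0.1706, 0.1703]
tcp_rot: [-0.0, 0.897, 0.442, 0.0]
wrist_force: [0.6, -0.0, 0.4]
opening: -0.002
finger_force: 0.0
```

```bash
python3 -c "
from h import *
go([.648,-.035,.15])"
```

```text
t 18.15 tcp [ 0.4238 -0.1706  0.1703] thx 0.915 tilt [ 0. -0. -1.] open -0.002 F [ 0.6 -0.   0.4] ff 0.0 q6 0.013
to go, tool mm: [244.2  95.   20.3]
```

Call:
arm_command:
  series: [36,14,0,0,36,14,0,0,36,14,0,0,36,14,0,0,36,14,0,0,36,14,0,0,28,11,7,0,0,0,15,0,0,0,15,0,0,0,13,0]

```text
time: 19.4
position: [0.6471, -0.0358, 0.1193]
tcp_rot: [-0.0, 0.897, 0.441, -0.0]
wrist_force: [0.9, 0.2, 0.0]
opening: 0.001
finger_force: 0.0
```

Call:
arm_command:
  series: [0,0,2,0,0,0,1,0,0,0,1,0,0,0,1,0,0,0,1,0,0,0,1,0,0,0,1,0,0,0,1,0,0,0,1,0,0,0,0,0]

```text
time: 20.65
position: [0.6479, -0.0352, 0.1102]
tcp_rot: [-0.0, 0.897, 0.442, -0.0]
wrist_force: [-0.1, 0.1, 0.4]
opening: 0.001
finger_force: 0.0
```

The report already reads 0.110 with no contact, which confirms the offset.

Call:
arm_command:
  series: [0,0,1,0,0,0,1,0,0,0,1,0,0,0,1,0,0,0,1,0,0,0,1,0,0,0,0.5,0,0,0,0.5,0,0,0,0.5,0,0,0,0.5,0]

```text
time: 21.9
position: [0.648, -0.0352, 0.1023]
tcp_rot: [0.0, 0.897, 0.442, 0.0]
wrist_force: [-0.6, -0.1, 0.1]
opening: -0.001
finger_force: 0.0
```

Call:
arm_command:
  series: [0,0,0.5,0,0,0,0.5,0,0,0,0.5,0,0,0,0.5,0,0,0,0.5,0,0,0,0.5,0,0,0,0.5,0,0,0,0.5,0,0,0,0.5,0,0,0,0.5,0]

```text
time: 23.15
position: [0.6479, -0.0353, 0.0973]
tcp_rot: [-0.0, 0.897, 0.441, -0.0]
wrist_force: [0.3, -0.4, -0.5]
opening: -0.001
finger_force: 0.0
```

Call:
arm_command:
  series: [0,0,0.5,0,0,0,0.5,0,0,0,0.5,0,0,0,0.5,0,0,0,0.5,0,0,0,0.5,0,0,0,0.5,0,0,0,0.5,0,0,0,0.5,0,0,0,0.5,0]

```text
time: 24.4
position: [0.6479, -0.0353, 0.0923]
tcp_rot: [0.0, 0.897, 0.442, -0.0]
wrist_force: [0.1, -0.1, 0.2]
opening: -0.005
finger_force: 0.0
```

Call:
arm_command:
  series: [0,0,0.5,0,0,0,0.5,0,0,0,0.5,0,0,0,0.5,0,0,0,0.5,0,0,0,0.5,0,0,0,0.5,0,0,0,0.5,0,0,0,0.5,0,0,0,0.5,0]

```text
time: 25.65
position: [0.6481, -0.0353, 0.09]
tcp_rot: [0.001, 0.897, 0.442, 0.001]
wrist_force: [-8.3, 1.6, 19.1]
opening: -0.001
finger_force: 9.6
```

Run:
```python
from h import *; import cv2
s=bot.capture("scene"); go([.5485,.044,.15])
cv2.imwrite("pics/n5.png",cv2.resize(s[130:230,180:310],None,fx=5,fy=5,interpolation=cv2.INTER_CUBIC))
```

```text
t 25.7 tcp [ 0.6481 -0.0353  0.09  ] thx 0.9148 tilt [ 0.001  0.002 -1.   ] open -0.002 F [-7.3  0.6 15.9] ff 8.5 q6 0.42
to go, tool mm: [   2.1 -127.2  -60.3]
```

View pics/n5.png

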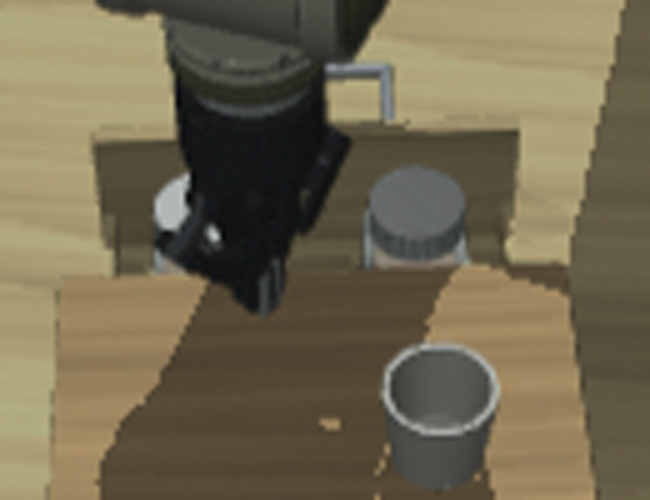

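Contact came at a report of about 0.0903 with 17 N, so the cabinet top (ledge + 128 mm) reads about 0.090. The picture shows the finger tip at crop (265,310), clear of the cup at (440,400). I rise and move above the left cap with the fingers opening.

Call:
arm_command:
  series: [0,0,-10,0,0,0,-20,0,0,0,-22,0,0.5,-20,-8,0,0.5,-25,0,0,0.5,-25,0,0,0,-25,0,0,0,-20,0,0,0,-12,0,0,0,0,0,0]
  hand: 0.05

```text
time: 26.95
position: [0.5482, 0.0436, 0.1475]
tcp_rot: [0.0, 0.897, 0.442, 0.0]
wrist_force: [0.3, 0.3, 0.6]
opening: 0.951
finger_force: 0.0
```

Run:
```python
from h import *; import cv2
go([.549,.0443,.048])
s=bot.capture("scene");t=bot.capture("top")
cv2.imwrite("pics/n6.png",cv2.resize(np.hstack([s[120:210,200:320],t[170:260,200:320]]),None,fx=3.3,fy=3.3,interpolation=cv2.INTER_CUBIC))
```

```text
t 26.95 tcp [0.5482 0.0436 0.1475] thx 0.9151 tilt [ 0.  0. -1.] open 0.951 F [0.3 0.3 0.6] ff 0.0 q6 0.52
to go, tool mm: [ 1.   0.2 99.5]
```

View pics/n6.png

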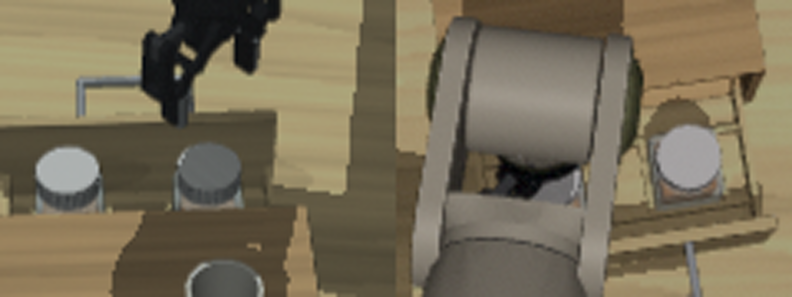

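The fingers straddle the cap: the tips' midpoint is at crop (210,95), above the cap centre at (208,165). I descend.

Call:
arm_command:
  series: [1,0,10,0,0,0,15,0,0,0,15,0,0,0,12,0,0,0,10,0,0,0,8,0,0,0,5,0,0,0,4,0,0,0,3,0,0,0,0,0]

```text
time: 28.3
position: [0.5488, 0.0442, 0.0652]
tcp_rot: [-0.0, 0.897, 0.442, -0.0]
wrist_force: [-0.3, 0.7, 0.1]
opening: 0.947
finger_force: 0.0
```

Call:
arm_command:
  series: [0,0,3,0,0,0,3,0,0,0,3,0,0,0,3,0,0,0,3,0,0,0,1,0,0,0,1,0,0,0,0,0,0,0,0,0,0,0,0,0]

```text
time: 29.55
position: [0.5489, 0.0442, 0.0484]
tcp_rot: [0.0, 0.897, 0.442, 0.0]
wrist_force: [1.2, -0.9, -0.1]
opening: 0.951
finger_force: 0.0
```

Call:
arm_command:
  series: [0,0,0,0,0,0,0,0,0,0,0,0,0,0,0,0,0,0,0,0,0,0,0,0,0,0,0,0,0,0,0,0,0,0,0,0,0,0,0,0]
  hand: 1
  force: 40

```text
time: 30.8
position: [0.549, 0.0442, 0.0486]
tcp_rot: [0.0, 0.897, 0.442, 0.0]
wrist_force: [-1.1, 0.5, 4.9]
opening: 0.635
finger_force: 41.8
```

```bash
python3 -c "
from h import *
go([.549,.0443,.048]); print(bot.observe()['torque'])"
```

```text
t 30.8 tcp [0.549  0.0442 0.0486] thx 0.9146 tilt [ 0.     0.001 -1.   ] open 0.635 F [-1.1  0.5  4.9] ff 41.8 q6 0.522
to go, tool mm: [ 0.  -0.1  0.6]
[ 0.01626049  0.05950735 -0.04214343]
```

The cap is gripped (54 mm). I try a small turn one way and watch the moment.

Call:
arm_command:
  series: [0,0,0,1,0,0,0,1,0,0,0,1,0,0,0,1,0,0,0,1,0,0,0,1,0,0,0,1,0,0,0,1,0,0,0,1,0,0,0,0]

```text
time: 32.05
position: [0.5494, 0.0442, 0.0486]
tcp_rot: [0.0, 0.929, 0.37, 0.001]
wrist_force: [2.1, 1.2, 4.9]
opening: 0.641
finger_force: 41.9
```

```bash
python3 -c "
from h import *
go([.549,.0443,.048]); print(bot.observe()['torque'])"
```

```text
t 32.05 tcp [0.5494 0.0442 0.0486] thx 0.7576 tilt [ 0.001  0.001 -1.   ] open 0.641 F [2.1 1.2 4.9] ff 41.9 q6 0.679
to go, tool mm: [-0.2 -0.4  0.6]
[ 0.10972295 -0.26419012  0.35048422]
```

Call:
arm_command:
  series: [0,0,0,1,0,0,0,1,0,0,0,1,0,0,0,1,0,0,0,1,0,0,0,0,0,0,0,0,0,0,0,0,0,0,0,0,0,0,0,0]

```text
time: 33.3
position: [0.5492, 0.0441, 0.0486]
tcp_rot: [0.001, 0.944, 0.33, 0.0]
wrist_force: [1.2, 0.6, 6.0]
opening: 0.635
finger_force: 42.1
```

```bash
python3 -c "
from h import *
go([.549,.0443,.048]); print(bot.observe()['torque'])"
```

```text
t 33.3 tcp [0.5492 0.0441 0.0486] thx 0.6721 tilt [ 0.     0.001 -1.   ] open 0.635 F [1.2 0.6 6. ] ff 42.1 q6 0.765
to go, tool mm: [-0.  -0.3  0.6]
[ 0.03032675 -0.12393714  1.19018966]
```

The moment climbs to 1.2 Nm at 0.24 rad, so this is the wrong way. I turn the other way.

Call:
arm_command:
  series: [0,0,0,-4,0,0,0,-5,0,0,0,-5,0,0,0,-6,0,0,0,-6,0,0,0,-6,0,0,0,-6,0,0,0,-6,0,0,0,-6,0,0,0,0]

```text
time: 34.55
position: [0.5491, 0.0438, 0.0486]
tcp_rot: [0.0, 0.717, 0.697, 0.0]
wrist_force: [1.4, -0.8, 5.3]
opening: 0.637
finger_force: 42.1
```

```bash
python3 -c "
from h import *
go([.549,.0443,.048]); print(bot.observe()['torque'])"
```

```text
t 34.55 tcp [0.5491 0.0438 0.0486] thx 1.543 tilt [-0.     0.001 -1.   ] open 0.637 F [ 1.4 -0.8  5.3] ff 42.1 q6 -0.107
to go, tool mm: [ 0.5 -0.2  0.6]
[-0.10551988 -0.163132    0.03054035]
```

It turns freely this way, 0.63 rad so far. I continue towards the stop.

Call:
arm_command:
  series: [0,0,0,-4,0,0,0,-4,0,0,0,-4,0,0,0,-4,0,0,0,-4,0,0,0,-3,0,0,0,-2,0,0,0,-1,0,0,0,0,0,0,0,0]

```text
time: 35.8
position: [0.5496, 0.0438, 0.0486]
tcp_rot: [0.001, 0.542, 0.84, 0.0]
wrist_force: [4.1, -2.7, 5.8]
opening: 0.637
finger_force: 42.1
```

```bash
python3 -c "
from h import *
go([.549,.0443,.048]); print(bot.observe()['torque'])"
```

```text
t 35.8 tcp [0.5496 0.0438 0.0486] thx 1.9955 tilt [-0.001  0.001 -1.   ] open 0.637 F [ 4.1 -2.7  5.8] ff 42.1 q6 -0.56
to go, tool mm: [ 0.7 -0.3  0.6]
[-0.38676541 -0.65141079 -0.38925603]
```

The moment is rising at 1.08 rad, so the cap is at the stop. I lift a little and check for the jar's weight.

Call:
arm_command:
  series: [0,0,-0.5,0,0,0,-0.5,0,0,0,-0.5,0,0,0,-1,0,0,0,-1,0,0,0,-1,0,0,0,-1,0,0,0,-1,0,0,0,0,0,0,0,0,0]

```text
time: 37.05
position: [0.5492, 0.0441, 0.0551]
tcp_rot: [0.0, 0.542, 0.841, 0.0]
wrist_force: [1.9, -0.6, 0.3]
opening: 0.638
finger_force: 43.1
```

```bash
python3 -c "
from h import *
go([.549,.0443,.048]); print(bot.observe()['torque'])"
```

```text
t 37.05 tcp [0.5492 0.0441 0.0551] thx 1.9967 tilt [-0.001  0.001 -1.   ] open 0.638 F [ 1.9 -0.6  0.3] ff 43.1 q6 -0.561
to go, tool mm: [ 0.3 -0.1  7.1]
[-0.25368211 -0.29975645 -0.05255081]
```

There is no jar weight on the wrist, so the cap is free. I lift straight up.

Call:
arm_command:
  series: [0,0,-3,0,0,0,-5,0,0,0,-10,0,0,0,-15,0,0,0,-15,0,0,0,-15,0,0,0,-10,0,0,0,-5,0,0,0,-2,0,0,0,0,0]

```text
time: 38.3
position: [0.5487, 0.0442, 0.1346]
tcp_rot: [-0.0, 0.542, 0.841, -0.0]
wrist_force: [0.1, -0.6, -1.1]
opening: 0.635
finger_force: 43.1
```

Run:
```python
from h import *; import cv2
s=bot.capture("scene"); go([.549,.0443,.048])
a=cv2.imread("pics/s4.png").astype(int); cv2.imwrite("pics/s7.png",s)
g=cv2.cvtColor(s,cv2.COLOR_BGR2GRAY)
for v in range(140,184,1): print(v,' '.join('%3d'%x for x in g[v,246:280]))
```

```text
t 38.35 tcp [0.5486 0.0442 0.1344] thx 1.9967 tilt [ 0.    -0.001 -1.   ] open 0.637 F [-1.4 -0.4 -0.9] ff 43.1 q6 -0.561
to go, tool mm: [-0.1  0.4 86.4]
140 160 159 159 158 159 158 158 158 157 154  70  19  19  18  19  19  23  26  43  57  59  93  84  57  31  43  46  50  92  79  54  87 144 151
141 162 162 162 157 158 158 159 159 159 156  70  17  19  30  49  21  22  32  86 116 115 113  81  26  27  34  40  42  44  35  25  34  92 150
142 158 159 157 130 143 143 144 149 148 146  70  30  48  69 101  25  22  24  38  37  22  23  19  23  26  30  47  47  47  37  25  33  95 153
143 148 148 142 143 143 142 142 141 141 138  70  67  98  99  95  40  21  22  20  22  21  28  20  23  27  28  44  47  46  43  23  32  98 161
144 100  98  98  96  96  95  92  91  89  88  88  98  97  99  97  60  23  25  25  25  24  28  22  23  25  26  37  41  38  32  19  31 101 160
145  80  80  80  89  89  89  88  88  87  79  99  99  98  99  97  79  38  24  23  24  29  30  18  18  20  21  31  31  29  27  19  38 125 158
146 132 132 132 160 159 159 159 158 154 111  99  99 100  99  99  99  79  32  24  25  47  56  19  20  17  
[... 4514 characters left out ...]

179  84  84  83  83  83  82  74 127 114 122 129 127 128 125 110 111 112 112 112 109 108 120 126 127 123 129 136  98  87  87  87  87  87  86
180  86  85  84  85  87  87  73 117 109 121 130 130 129 129 131 129 128 127 128 128 126 125 126 128 126 124 135 109  78  78  78  77  77  77
181  77  76  73  74  86  96  70 108  99 121 131 130 130 130 130 130 131 131 130 129 128 128 128 128 127 123 131 120  78  75  75  74  74  73
182  72  72  71  73  87 130  67  97  85 112 128 127 126 126 126 126 127 127 127 126 125 123 123 123 123 111 122 117  76  74  73  74  73  73
183  71  71  70  73 106  95  57  75  72  82 100 101  90  91  92  92  93  93  95  98  97  83  84  86  86  82  86  86  76  77  77  79  79  80
```

The cap is in the fingers at rows 141–161. The jar's open neck remains below, from row 167 down. I hold still briefly, then hand in.

Call:
arm_command:
  series: [0,0,0,0,0,0,0,0,0,0,0,0,0,0,0,0,0,0,0,0,0,0,0,0,0,0,0,0,0,0,0,0,0,0,0,0,0,0,0,0]

```text
time: 39.6
position: [0.5488, 0.0442, 0.1348]
tcp_rot: [0.0, 0.542, 0.841, 0.0]
wrist_force: [0.5, 1.2, -0.5]
opening: 0.634
finger_force: 43.1
```

```bash
python3 -c "
from cell import bot
print(bot.job_done())"
```

```text
the job is handed in; nothing more can be done
None
```

The job is handed in at 39.6 s: the drawer is pulled to its end stop, and the left jar's cap came off anticlockwise seen from above (clockwise stopped hard) and is held still about 86 mm above where it sat, with the jar left in its pocket.

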